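# Preset the test stand's cycle counter to 4-2

### The job

Preset the cycle counter for the next test run: on the grey case with two thumbwheels, set the left wheel to position 4 (its finger bar in line with the row of four dots, the one farthest from you) and the right wheel to position 2 (in line with the row of two dots). Leave the wheel of the similar case with only one thumbwheel as it is.

Things in the scene. Friction and masses are not known exactly. Their poses are not given: they have to be found in the camera images.
- preset_bank: Grey case with two thumbwheels, fixed to the bench; 120 mm (x) by 130 (y), top at z 44. Origin: centre of underside; x away from the robot, y left, z up; yaw within 25 degrees. Wheel planes at y +30 and -30, common axle along y at z 42. Scale between the wheels: rows of 1 to 4 dots, 1 nearest the robot. Wheels and the cheeks beside them reach z 84. No spring or click; wheels stay where left.
- left_wheel (a joint): Left wheel (case y +30 mm): black, 84 mm across, 18 wide. A neck 6 mm thick carries a round finger bar, 22 mm diameter, 24 long, parallel to the axle. At joint value a (rad) the bar's centre is at case x = 85 sin a, z = 42 + 85 cos a mm: 0 is upright, positive leans away from the robot. Positions 1 to 4: -0.628, -0.209, +0.209, +0.628; stops at +-0.87. 1.5 N at the bar turns it.
- right_wheel (a joint): Right wheel (case y -30 mm), same as the left one: finger bar 22 mm diameter, 24 mm long, its centre at case x = 85 sin a, z = 42 + 85 cos a mm for joint value a (rad); 0 is upright, positive leans away from the robot. Positions 1 to 4: -0.628, -0.209, +0.209, +0.628; stops at +-0.87. 1.5 N at the bar turns it.
- single_wheel_bar (a point): Centre of the finger bar of the one-wheel case, a bystander: a similar grey case, 120 x 85 mm, with a single thumbwheel of the same make that turns just as easily. To be left as it is. (Either case may be the left one; the tall test stand rises from the bench to the right of both, x beyond 0.47 m, y below -0.06 m.)

How it is judged:
By the outcome, as a careful person would: the job done as asked, in the order asked, and still so for the second after the job is handed in, with the robot touching nothing.
It also fails if it takes over 45 s, if anything falls off the work surface, if the arm or the gripper's body presses on something with over 40 N, if the wrist force passes 120 N, or if a joint passes its speed limit or range.

### The arm

A 7-joint arm with a two-finger parallel gripper is mounted at the origin on a cart in front of the work surface, level with it; the furniture and walls round the work are solid. World frame = base frame: x ahead of the robot, y to its left, z up, the work surface at z = 0. Lengths are in mm, angles in rad, forces in N, time in s.
With the tool pointing down it reaches from about 425 to 925 mm from the base axis. Payload 6.8 kg.
Tool frame: the origin (TCP) lies at the very end of the fingers, on their centre line; the grasp point (between the pads) lies 19 mm behind it (tcp_to_grasp is the distance from the TCP to the grasp point, in mm); z points along the fingers, y is the direction in which the jaws open and shut (so a half turn about z gives the same grasp; the last joint's range is limited). The gripper opens to 88 mm and grips with 3 to 60 N. Pads are 20 mm wide; open, the fingers measure 115 mm over their backs; the gripper's body (75 mm by 178 mm) begins 61 mm behind the grasp point.
Start: joints at [-1.232, 0.477, 0.022, 1.555, -0.011, 1.109, -0.083], TCP at [291.654, 608.758, 194.864] pointing down, gripper open.
Joint ranges: [-2.96, 2.96], [-0.34, 2.1], [-1.41, 1.46], [0.24, 2.44], [-1.37, 4.51], [0.17, 1.92], [-2.96, 2.96]. Speed limits (rad/s): [2.39, 2.39, 3.14, 3.14, 3.14, 3.14, 3.14].

### API

Orientations are given as [roll, pitch, yaw] about the fixed x, y, z axes, in that order (R = Rz(yaw) Ry(pitch) Rx(roll)).
In Python, from rig import state, grab_frame, finish_job, spot_in, outline_of, tcp_to_grasp gives the robot as it stands.
- The arm moves only by the tool arm_command, never from a script. Its argument "increments" is a list of rows, each a list of 7 numbers: the shift along the tool's x, y, z in cm, then the turn, a rotation vector about the tool's x, y, z in degrees, then the opening, from 0 (shut) to 1 (fully open). In form: [[dx, dy, dz, ax, ay, az, claw], ...]. A call has exactly 5 rows; each row is the pose to reach, as a shift and turn from the pose commanded when the call began, along the tool's axes at that moment; what a row does not reach only later rows make up. A row lasts 1/8 s, in which the tool goes at most 62.5 mm and 10.7 degrees, less where a joint would pass 70% of its speed; a pose out of reach is approached as far as the arm can. A call with a gripper value outside its range is refused whole. The fingers move at their own pace and stop on an object; the grip force is fixed at half the most. Time passes only in rows, so rows that repeat a pose let the fingers close, or fill a call up. It gives the time, the measured TCP pose, the force and the opening at its end, in the units of the state.
- state(): the state, without advancing time (a new reading comes with each control period).
- grab_frame(name): name is "scene" or "top" or "wrist"; returns a dict with "frame" (480x640x3 uint8, red, green, blue), "K" (3x3 intrinsics, pixels), "D" ([k1, k2, p1, p2, k3] as OpenCV has them; the pictures are not rectified), "origin" and "attitude" of the camera in the world; the wrist camera has in their place "tool_from_camera" (4x4, takes a point from camera to tool coordinates, whose origin is the TCP and whose axes are the flange's). Camera axes: x right, y down, z forward; pixel columns grow to the right and rows downward; lengths in mm; the calibration is good to about 2 mm. A picture is of the moment at which its call begins: read the wrist's pose just before it. There is no depth.
- finish_job(): hands the job in, once; it reports no verdict.
Trained networks look in the newest picture that a camera, given by its name, has taken for a name from the list of things; names that differ only in an ending like _2 or _b are one class to them, and where a whole thing is asked for, a point or a joint stands for the part that bears it (a point fixed in the world has none). Each returns a list of dicts, best first, with "confidence" (0 to 1); they miss things now and then, are a little off and sometimes report something else, mostly with a low value. They report only what shows in the picture. A call takes as long as a camera call.
- spot_in(target, camera): "centre" ([column, row] in pixels, amid what is visible of it).
- outline_of(target, camera): "pixels" (480x640 bool, what is visible of it) and "centre" ([column, row] in pixels, amid what is visible of it).
The state is a dict: "time_s": time; "joints": joint angles; "dq": joint speeds; "tau": joint torques, N m; "ee_pos": TCP position; "eef_rot": TCP orientation; "contact_force": force on the tool from outside, world axes, zero at the start; "torque": the same for the moment, N m; "gripper_width": finger opening in mm.
Only numpy, scipy, OpenCV 4.12 (cv2) and the standard library are available. Lean on these libraries where they do the work, as an engineer would, in place of code of your own. Each camera call takes 0.05 s, during which the arm holds its last target.

## Working session

There is one attempt and no reset: what is moved stays moved. The work goes in short steps, Python scripts to look and compute and a tool call to move; the robot and the scene stay as the last step left them, time stands still between calls to the robot, and variables do not carry over. Pictures are saved under pics/ and viewed, and the job is handed in when it is done.

Besides the shell and the picture viewer there is one more tool, called after "Request:" as name(argument=value, ...) on one line, values as JSON. arm_command: Moves the arm, as the interface text tells. Its arguments: {"type":"object","properties":{"increments":{"type":"array"}},"required":["increments"]}

```bash
mkdir -p pics; ls; python3 - <<'E'
from rig import *
import cv2
s=state();print({k:s[k] for k in s})
for c in("scene","top","wrist"):
    f=grab_frame(c);cv2.imwrite(f"pics/a_{c}.png",f["frame"][:,:,::-1]);print(c,{k:f[k] for k in f if k!="frame"})
    for t in("preset_bank","left_wheel","right_wheel","single_wheel_bar"):
        print(t,[(d["centre"],round(d["confidence"],2)) for d in spot_in(t,c)])
E
```

```text
pics
{'time_s': 0.0, 'joints': array([-1.23208187,  0.47774466,  0.02232716,  1.55642753, -0.01151914,
        1.10931484, -0.08310378]), 'dq': array([-5.61498025e-04, -1.93422133e-03,  2.19347328e-03, -4.49112035e-04,
        4.58669869e-05, -1.91879085e-03, -6.16066577e-04]), 'tau': array([-1.19585224e-03, -5.82843661e+01,  1.53435320e+00, -2.72610283e+01,
       -5.43302007e-02,  1.68861996e-02,  1.54444506e-04]), 'ee_pos': array([291.38842577, 608.14868527, 193.92880608]), 'eef_rot': array([-3.13982913e+00,  1.06560513e-04,  2.69479899e+00]), 'contact_force': array([ 0.63117627,  0.29858032, -0.9652478 ]), 'torque': array([ 0.02043693, -0.00544941, -0.06018902]), 'gripper_width': 87.83494893835292}
scene {'K': array([[492.23492696,   0.        , 315.83057099],
       [  0.        , 492.23492696, 233.11124132],
       [  0.        ,   0.        ,   1.        ]]), 'D': array([-0.10074306,  0.        ,  0.        ,  0.        ,  0.        ]), 'origin': array([ 162.80484633, -450.69667833,  485.86938865]), 'attitude': array([-2.04701521e+00, -1.49808028e-03, -4.96001696e-01])}
preset
[... 658 characters left out ...]
 0.9)]
wrist {'K': array([[400.76889589,   0.        , 325.05421529],
       [  0.        , 400.76889589, 247.0325716 ],
       [  0.        ,   0.        ,   1.        ]]), 'D': array([-0.06343326,  0.        ,  0.        ,  0.        ,  0.        ]), 'tool_from_camera': array([[ 1.50478891e-04, -9.56334745e-01, -2.92273557e-01,
         8.05518414e+01],
       [ 9.99999827e-01,  3.10142792e-04, -4.99947598e-04,
         1.94095090e-01],
       [ 5.68763796e-04, -2.92273431e-01,  9.56334627e-01,
        -1.89016546e+02],
       [ 0.00000000e+00,  0.00000000e+00,  0.00000000e+00,
         1.00000000e+00]])}
preset_bank []
left_wheel []
right_wheel []
single_wheel_bar [([208.6, 475.9], 0.44)]
```

View pics/a_scene.png

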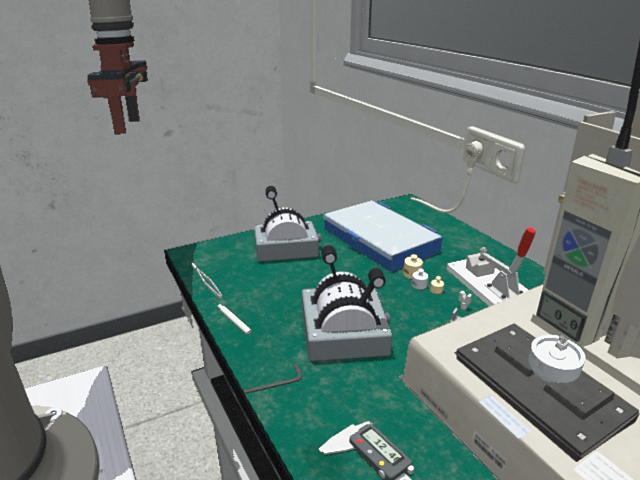

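View pics/a_top.png

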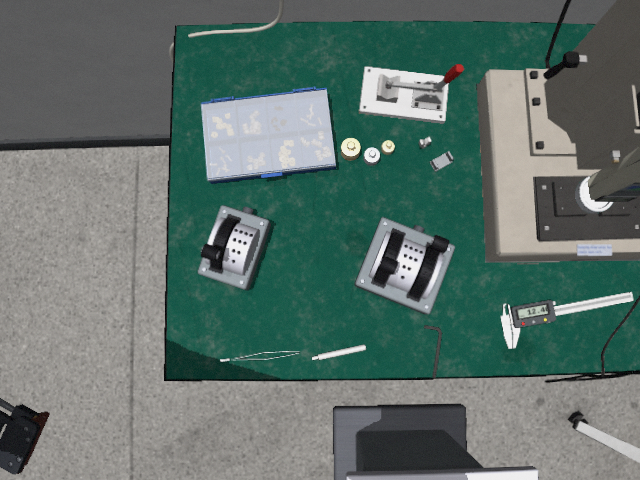

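```bash
python3 - <<'E'
import cv2
a=cv2.imread("pics/a_scene.png")[200:380,220:440];b=cv2.imread("pics/a_top.png")[180:340,340:500]
cv2.imwrite("pics/z1.png",cv2.resize(a,None,fx=3.3,fy=3.3,interpolation=2));cv2.imwrite("pics/z2.png",cv2.resize(b,None,fx=3.7,fy=3.7,interpolation=2))
E
```

```text
(no output)
```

View pics/z1.png

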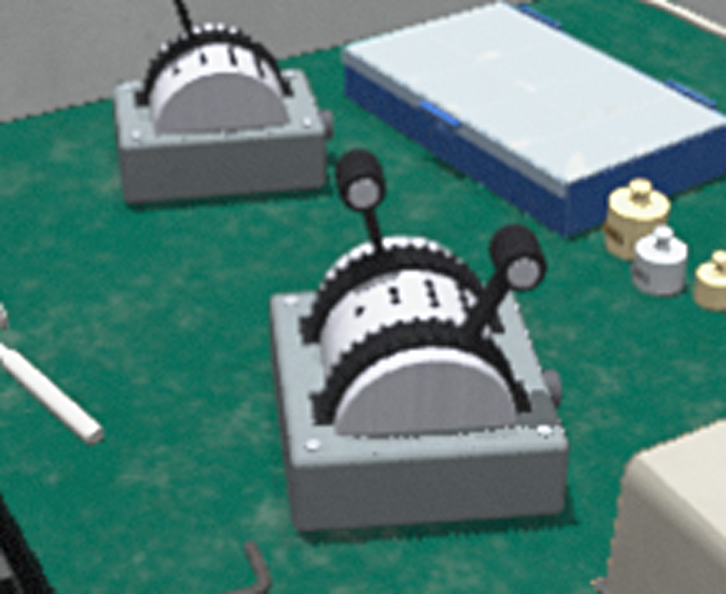

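View pics/z2.png

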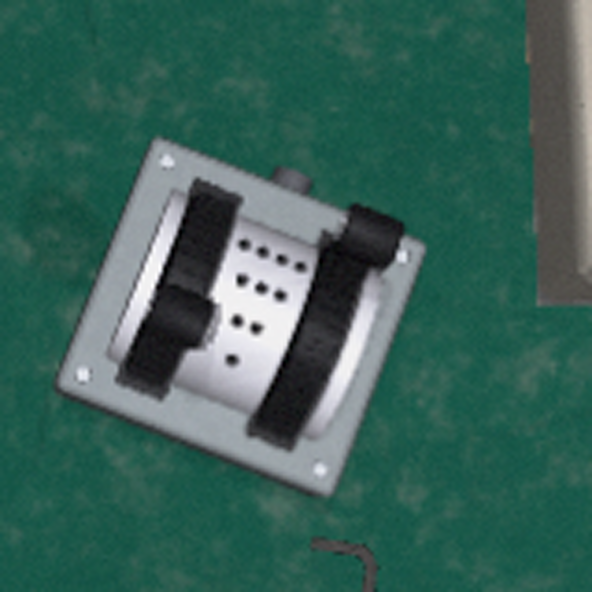

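```bash
cat > h.py <<'E'
import numpy as np,cv2
from scipy.spatial.transform import Rotation as Ro
from scipy.optimize import least_squares
def cam(f):
    R=Ro.from_euler('xyz',f["attitude"]).as_matrix();return R,np.array(f["origin"]),f["K"],f["D"]
def proj(P,c):
    R,o,K,D=c;rv=cv2.Rodrigues(R.T)[0]
    return cv2.projectPoints(np.asarray(P,float).reshape(-1,1,3),rv,-R.T@o,K,D)[0].reshape(-1,2)
def ontoz(p,z,c):
    R,o,K,D=c;n=cv2.undistortPoints(np.float64(p).reshape(-1,1,2),K,D).reshape(-1,2)
    d=np.c_[n,np.ones(len(n))]@R.T;return o+d*((z-o[2])/d[:,2])[:,None]
def c2w(P,pose):
    x,y,t=pose;P=np.atleast_2d(P);c,s=np.cos(t),np.sin(t)
    return np.c_[x+c*P[:,0]-s*P[:,1],y+s*P[:,0]+c*P[:,1],P[:,2]]
def bar(a,yc): return [85*np.sin(a),yc,42+85*np.cos(a)]
E
python3 - <<'E'
from h import *
from rig import *
cs=cam(grab_frame("scene"));ct=cam(grab_frame("top"))
T=np.array([[157,140],[425,243],[332,493],[58,388]])/3.7+[340,180]   # far-left, far-right, near-right, near-left
S=np.array([[292,463],[565,448],[273,297]])/3.3+[220,200]  # near-right top, far-right top, near-left top
print(ontoz(T,44,ct).round(1),ontoz(S,44,cs).round(1))
C=np.array([[60,65,44],[60,-65,44],[-60,-65,44],[-60,65,44]])
ft=lambda p:(proj(c2w(C,p),ct)-T).ravel()
fs=lambda p:(proj(c2w(C[[2,1,3]],p),cs)-S).ravel()
for nm,f in(("top",ft),("scene",fs),("both",lambda p:np.r_[ft(p),fs(p)])):
    r=least_squares(f,[440,60,-.3]);print(nm,r.x.round(4),np.abs(r.fun).max());
pose=r.x
bs={"L":(30,[187,318],[360,181]),"R":(-30,[372,238],[517,258])}
for k,(yc,t,s) in bs.items():
    t=np.array(t)/3.7+[340,180];s=np.array(s)/3.3+[220,200]
    for nm,g in(("t",lambda a:(proj(c2w(bar(a[0],yc),pose),ct)-t).ravel()),("s",lambda a:(proj(c2w(bar(a[0],yc),pose),cs)-s).ravel())):
        r=least_squares(g,[0.]);print(k,nm,r.x,r.fun, c2w(bar(r.x[0],yc),pose).round(1))
    for a in(-.628,-.209,.209,.628):print(a,c2w(bar(a,yc),pose).round(1))
E
```

```text
[[567.1  96.3  44. ]
 [520.3 -19.8  44. ]
 [412.6  24.4  44. ]
 [459.3 141.5  44. ]] [[408.4  23.1  44. ]
 [514.8 -23.7  44. ]
 [458.  137.5  44. ]]
top [ 4.899107e+02  6.059520e+01 -3.870000e-01] 1.7342203267195373
scene [ 4.877608e+02  5.828740e+01 -4.150000e-01] 1.6988161117048435
both [ 4.89069e+02  6.02419e+01 -3.96800e-01] 2.5004155774620926
L t [-0.23053504] [-1.5557898  -0.63493898] [[482.7  95.4 124.8]]
L s [-0.2492714] [-0.13887298 -0.51378912] [[481.3  96.  124.4]]
-0.628 [[454.6 107.2 110.8]]
-0.209 [[484.4  94.7 125.2]]
0.209 [[516.9  81.1 125.2]]
0.628 [[546.7  68.6 110.8]]
R t [0.48419439] [-0.36875969 -0.11121633] [[514.   17.3 117.2]]
R s [0.47456482] [ 0.16022807 -0.40047155] [[513.3  17.6 117.6]]
-0.628 [[431.4  51.9 110.8]]
-0.209 [[461.2  39.4 125.2]]
0.209 [[493.7  25.8 125.2]]
0.628 [[523.5  13.3 110.8]]
```

```bash
python3 - <<'E'
from h import *
from rig import *
ct=cam(grab_frame("top"));cs=cam(grab_frame("scene"))
for z in(0,50,80,120,200):print(z,ontoz([[486,75],[488,262],[548,150]],z,ct).round(0).tolist(),ontoz([[408,348],[405,375]],z,cs).round(0).tolist())
s=state();print(s["ee_pos"],Ro.from_euler('xyz',s["eef_rot"]).as_matrix().round(3))
E
```

```text
0 [[831.0, -100.0, 0.0], [497.0, -84.0, 0.0], [692.0, -202.0, 0.0]] [[555.0, -17.0, 0.0], [516.0, -60.0, -0.0]]
50 [[810.0, -86.0, 50.0], [493.0, -71.0, 50.0], [678.0, -183.0, 50.0]] [[515.0, -61.0, 50.0], [480.0, -101.0, 50.0]]
80 [[797.0, -78.0, 80.0], [490.0, -64.0, 80.0], [669.0, -172.0, 80.0]] [[490.0, -88.0, 80.0], [458.0, -125.0, 80.0]]
120 [[780.0, -67.0, 120.0], [486.0, -53.0, 120.0], [658.0, -157.0, 120.0]] [[458.0, -124.0, 120.0], [429.0, -157.0, 120.0]]
200 [[747.0, -45.0, 200.0], [479.0, -32.0, 200.0], [635.0, -127.0, 200.0]] [[393.0, -195.0, 200.0], [371.0, -221.0, 200.0]]
[291.63696108 608.76754753 194.88386621] [[-0.902  0.432  0.   ]
 [ 0.432  0.902  0.   ]
 [ 0.     0.    -1.   ]]
```

Request:
arm_command(increments=[[-3.94,-3.81,0.2,0,0,8.69,0.6],[-7.88,-7.61,0.2,0,0,17.38,0.5],[-11.82,-11.42,0.2,0,0,26.07,0.5],[-15.76,-15.22,0.2,0,0,34.76,0.5],[-19.7,-19.03,0.2,0,0,43.45,0.5]])

```text
time_s: 1.58
ee_pos: [387.6, 350.4, 193.1]
eef_rot: [3.141, -0.001, 1.931]
contact_force: [0.5, -0.2, 0.3]
gripper_width: 44.8
```

```bash
cat >> h.py <<'E'
def inc(s,target,yaw_y=-0.393):
    R=Ro.from_euler('xyz',s["eef_rot"]).as_matrix()
    d=R.T@(np.array(target)-s["ee_pos"])/10
    y=np.array([np.cos(yaw_y),np.sin(yaw_y),0]);z=np.array([0,0,-1.]);G=np.c_[np.cross(y,z),y,z]
    return d.round(2),np.degrees(Ro.from_matrix(R.T@G).as_rotvec()).round(2)
E
python3 - <<'E'
from h import *
from rig import *
s=state();print(s["time_s"],s["ee_pos"],s["eef_rot"],s["dq"].round(2),s["joints"].round(2),s["gripper_width"]);print(inc(s,[482.3,95.4,165]))
E
```

```text
1.575 [387.62903753 350.39364508 193.12234254] [ 3.14101437e+00 -5.02416845e-04  1.93140394e+00] [ 0.35 -0.3   0.4   0.41 -0.04 -0.11 -0.44] [-1.06  0.23  0.24  1.93 -0.06  0.99 -0.43] 44.83207896420042
(array([-27.2 ,  -0.14,   2.8 ]), array([ 2.000e-02, -4.000e-02,  4.318e+01]))
```

Request:
arm_command(increments=[[-5.4,0,0.6,0,0,8.64,0.5],[-10.9,0,1.2,0,0,17.27,0.5],[-16.3,-0.1,1.8,0,0,25.9,0.5],[-21.8,-0.1,2.4,0,0,34.6,0.5],[-27.2,-0.1,2.8,0,0,43.2,0.5]])

```text
time_s: 2.2
ee_pos: [483.9, 96.1, 165.0]
eef_rot: [3.141, -0.001, 1.178]
contact_force: [0.6, 0.0, 1.2]
gripper_width: 43.7
```

```bash
python3 - <<'E'
from h import *
from rig import *
s=state();print(s["time_s"],s["ee_pos"],s["eef_rot"],s["dq"].round(2),s["joints"].round(2),s["gripper_width"]);print(inc(s,[482.3,95.4,119]))
for c in("scene","wrist"):
    f=grab_frame(c);cv2.imwrite(f"pics/b_{c}.png",f["frame"][:,:,::-1])
s=state();print(s["ee_pos"],s["dq"].round(2),inc(s,[482.3,95.4,119]))
E
```

```text
2.2 [483.89582482  96.08332088 165.00444398] [ 3.14120075e+00 -8.31773732e-04  1.17766361e+00] [ 0.55  0.17  0.43 -0.06 -0.21 -0.05 -0.1 ] [-0.76  0.22  0.51  2.04 -0.14  0.91 -0.57] 43.72302738392514
(array([-0.13, -0.12,  4.6 ]), array([ 0.02, -0.05, -0.01]))
[484.8240348   91.4747236  165.06072092] [-0.05 -0.01 -0.09 -0.   -0.01  0.01  0.01] (array([ 0.27, -0.39,  4.61]), array([ 0.1 ,  0.07, -0.42]))
```

View pics/b_scene.png

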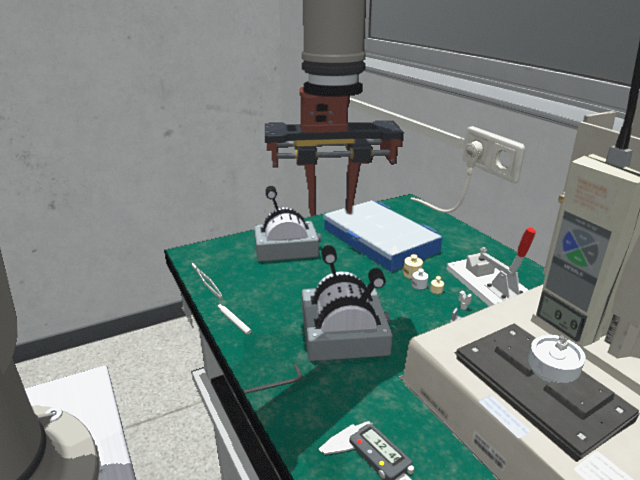

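View pics/b_wrist.png

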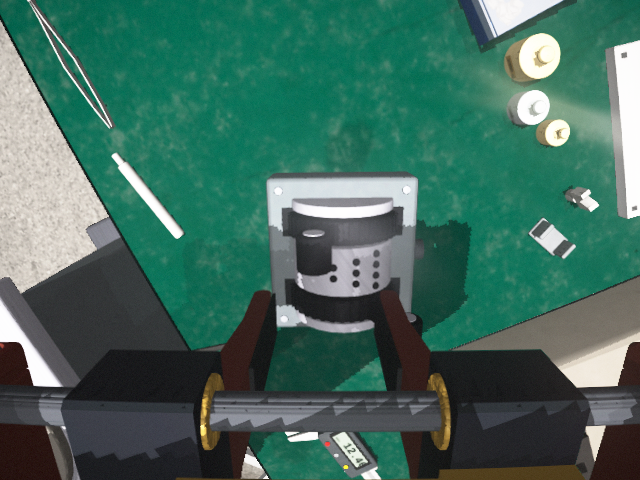

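```bash
cat >> h.py <<'E'
def wcam(f,s):
    R=Ro.from_euler('xyz',s["eef_rot"]).as_matrix();T=f["tool_from_camera"]
    return R@T[:3,:3],s["ee_pos"]+R@T[:3,3],f["K"],f["D"]
E
python3 - <<'E'
from h import *
from rig import *
s=state();f=grab_frame("wrist");im=f["frame"][:,:,::-1].copy();print(s["ee_pos"],s["dq"].round(2))
c=wcam(f,s)
C=np.array([[60,65,44],[60,-65,44],[-60,-65,44],[-60,65,44]])
q=[]
for pose,col in(((489,60.2,-.397),(0,0,255)),((489.9,60.6,-.387),(255,0,0))):
    for a in np.vstack([C,[bar(-.23,18)],[bar(-.23,42)],[bar(-.209,30)]]):
        p=proj(c2w(a,pose),c)[0]; q.append(p.round(1).tolist())
        cv2.drawMarker(im,tuple(int(v*1) for v in p.round()),col,0,8,1)
print(q)
cv2.imwrite("pics/c.png",cv2.resize(im[150:350,230:450],None,fx=3,fy=3,interpolation=2))
E
```

```text
[484.8240348   91.4747236  165.06072092] [-0.05 -0.01 -0.09 -0.   -0.01  0.01  0.01]
[[422.6, 182.3], [412.3, 332.0], [274.5, 332.7], [267.7, 182.7], [319.5, 277.7], [319.2, 240.0], [322.2, 259.3], [422.8, 180.6], [413.9, 330.7], [276.1, 332.6], [267.7, 182.5], [320.3, 276.9], [319.6, 239.2], [322.8, 258.5]]
```

View pics/c.png

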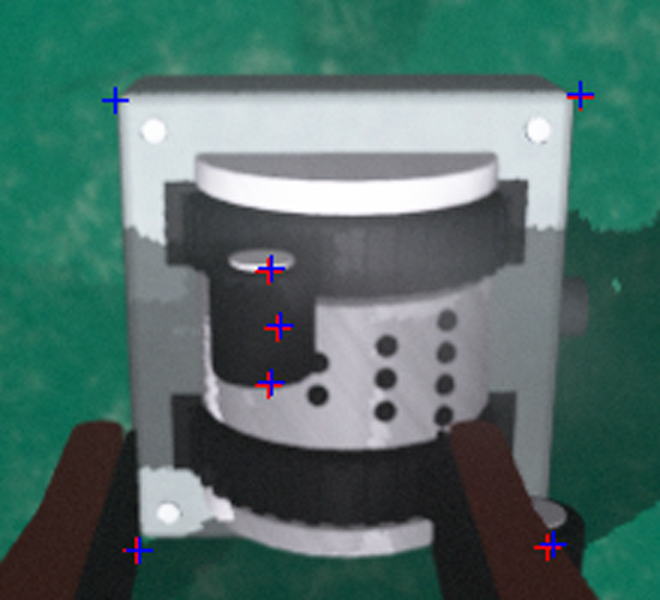

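Request:
arm_command(increments=[[0.3,-0.46,0.5,0,0,-0.4,0.5],[0.3,-0.46,1.5,0,0,-0.4,0.5],[0.3,-0.46,2.7,0,0,-0.4,0.5],[0.3,-0.46,3.8,0,0,-0.4,0.5],[0.3,-0.46,4.6,0,0,-0.4,0.5]])

```text
time_s: 2.98
ee_pos: [479.9, 102.1, 117.8]
eef_rot: [-3.141, 0.001, 1.19]
contact_force: [-0.3, -0.3, 0.2]
gripper_width: 44.2
```

Request:
arm_command(increments=[[0,0,0,0,0,0,0.3],[0,0,0,0,0,0,0.3],[0,0,0,0,0,0,0.3],[0,0,0,0,0,0,0.3],[0,0,0,0,0,0,0.3]])

```text
time_s: 3.6
ee_pos: [480.4, 102.2, 119.0]
eef_rot: [3.141, -0.0, 1.189]
contact_force: [0.7, -0.1, 0.1]
gripper_width: 26.7
```

```bash
cat > look.py <<'E'
import sys
from h import *
from rig import *
s=state();f=grab_frame("wrist");g=grab_frame("scene")
print(s["time_s"],s["ee_pos"].round(1),s["eef_rot"].round(4),s["contact_force"].round(1),s["gripper_width"],s["joints"].round(2))
a=cv2.resize(f["frame"][150:350,230:450],None,fx=2,fy=2);b=cv2.resize(g["frame"][200:370,260:430],None,fx=2,fy=2)
b=cv2.copyMakeBorder(b,0,a.shape[0]-b.shape[0],0,0,0)
cv2.imwrite("pics/%s.png"%sys.argv[1],np.hstack([a,b])[:,:,::-1])
p=(489.3,60.4,-.392)
y=-60
for nm,yc,ang in(("L4",30,.628),("R2",-30,-.209)):
    t=c2w(bar(ang,yc),p)[0];print(nm,t.round(1),inc(s,t-[0,0,5.5],-.392))
E
python3 look.py d
```

```text
3.6 [480.4 102.2 119. ] [ 3.1414e+00 -3.0000e-04  1.1894e+00] [ 0.7 -0.1  0.1] 26.682408662213692 [-0.74  0.29  0.48  2.09 -0.19  0.8  -0.53]
L4 [546.9  69.  110.8] (array([-0.6 ,  7.41,  1.37]), array([ 0.01, -0.02,  0.61]))
R2 [461.5  39.4 125.2] (array([-6.53,  0.59, -0.07]), array([ 0.01, -0.02,  0.61]))
```

View pics/d.png

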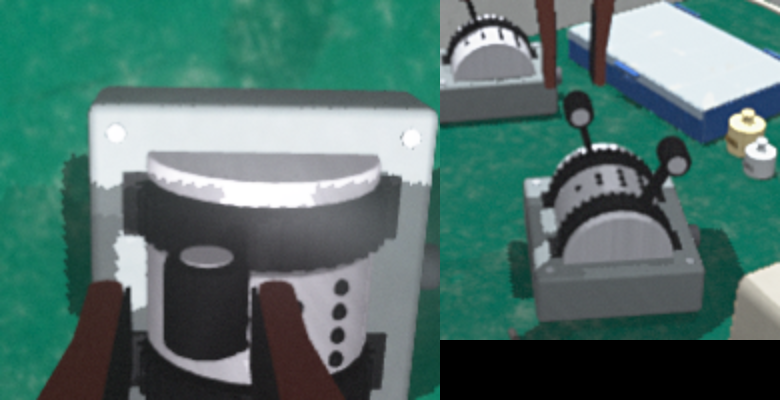

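```bash
python3 - <<'E'
from h import *
from rig import *
s=state();f=grab_frame("wrist");g=grab_frame("scene");h=grab_frame("top")
R=Ro.from_euler('xyz',s["eef_rot"]).as_matrix()
P=[s["ee_pos"]+R@np.array(v) for v in([0,0,0],[10,-13,0],[-10,-13,0],[10,13,0],[-10,13,0])]
out=[]
for n,q,c in(("w",f,wcam(f,s)),("s",g,cam(g)),("t",h,cam(h))):
    im=q["frame"][:,:,::-1].copy()
    B=c2w([bar(-.24,18),bar(-.24,42)],(489.3,60.4,-.392))
    for p in proj(P,c):cv2.drawMarker(im,tuple(int(v) for v in p.round()),(0,0,255),0,7,1)
    for p in proj(B,c):cv2.drawMarker(im,tuple(int(v) for v in p.round()),(255,255,0),0,7,1)
    m=proj(P,c)[0].astype(int);print(m)
    k=70;out.append(cv2.resize(im[max(0,m[1]-k):m[1]+k,m[0]-k:m[0]+k],(266,266)))
print(s["ee_pos"],s["time_s"])
cv2.imwrite("pics/e.png",np.hstack(out))
E
```

```text
[325 289]
[326 255]
[384 267]
[480.29938442 102.1935048  118.92559827] 3.7
```

View pics/e.png

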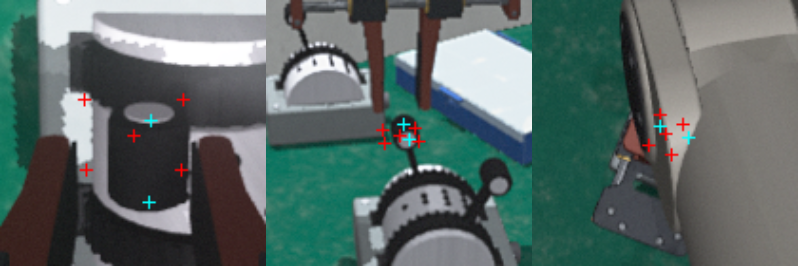

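```bash
python3 - <<'E'
from h import *
from rig import *
import rig
print(tcp_to_grasp)
g=grab_frame("scene");c=cam(g)
im=cv2.imread("pics/a_scene.png")
print(proj([[291.6,608.8,194.9],[291.6,608.8,213.9]],c))
for z,col in((0,(0,0,255)),(19,(255,255,0))):
  for sgn in(-1,1):
    P=np.array([291.6,608.8,194.9+z])+sgn*44*np.array([.432,.902,0])
    p=proj(P,c)[0];print(p);cv2.drawMarker(im,tuple(int(v) for v in p.round()),col,0,7,1)
cv2.imwrite("pics/f.png",cv2.resize(im[40:180,60:200],None,fx=4,fy=4))
E
```

```text
18.700000000000003
[[129.71659058 139.34227102]
 [128.31437933 130.53821832]]
[123.4556935  145.60725724]
[135.53142127 133.54119846]
[121.94076046 136.49935123]
[134.22962809 125.02276142]
```

View pics/f.png

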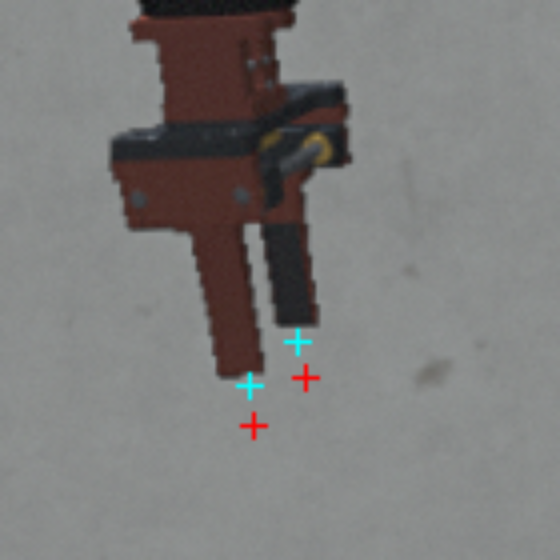

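Request:
arm_command(increments=[[-0.52,0.4,0,0,0,0.6,0.5],[-0.52,0.4,0,0,0,0.6,0.5],[-0.52,0.4,0,0,0,0.6,0.5],[-0.52,0.4,0.6,0,0,0.6,0.5],[-0.52,0.4,1.2,0,0,0.6,0.5]])

```text
time_s: 4.53
ee_pos: [481.9, 96.0, 106.4]
eef_rot: [-3.141, 0.0, 1.179]
contact_force: [0.5, 0.6, -0.0]
gripper_width: 43.8
```

```bash
cat > chk.py <<'E'
import sys
from h import *
from rig import *
OFF=float(sys.argv[2])
s=state();f=grab_frame("wrist");g=grab_frame("scene")
print(s["time_s"],s["ee_pos"].round(1),s["eef_rot"].round(4),s["contact_force"].round(1),s["gripper_width"].round(1),s["dq"].round(2))
R=Ro.from_euler('xyz',s["eef_rot"]).as_matrix();w=s["gripper_width"]/2
out=[]
for q,c,k in((f,wcam(f,s),65),(g,cam(g),50)):
    im=q["frame"][:,:,::-1].copy();m=proj(s["ee_pos"],c)[0].astype(int)
    im=im[m[1]-k:m[1]+k,m[0]-k:m[0]+k];sc=390/2/k;im=cv2.resize(im,(390,390),interpolation=2)
    def D(P,col):
        for p in proj(P,c):cv2.drawMarker(im,tuple(int(v) for v in ((p-m+k)*sc).round()),col,0,9,1)
    D([s["ee_pos"]+R@np.array([x,y,-OFF]) for x in(-10,10) for y in(-w,w)],(0,0,255))
    p0=(489.3,60.4,-.392)
    for a in sys.argv[3:]:
        n,v=a.split("=");yc=30 if n=="L" else -30;D(c2w([bar(float(v),yc-12),bar(float(v),yc+12)],p0),(255,255,0))
    out.append(im)
cv2.imwrite("pics/%s.png"%sys.argv[1],np.hstack(out))
for nm,yc,ang in(("L4",30,.628),("R2",-30,-.209)):
    t=c2w(bar(ang,yc),(489.3,60.4,-.392))[0];d,r=inc(s,t,-.392);print(nm,"tool cm to bar centre (TCP reported)",d,r)
E
python3 chk.py g 22 L=-.24
```

```text
Traceback (most recent call last):
  File "chk.py", line 6, in <module>
    print(s["time_s"],s["ee_pos"].round(1),s["eef_rot"].round(4),s["contact_force"].round(1),s["gripper_width"].round(1),s["dq"].round(2))
                                                                                             ^^^^^^^^^^^^^^^^^^^^^^^^
AttributeError: 'float' object has no attribute 'round'
```

```bash
sed -i 's/s\["gripper_width"\].round(1)/round(s["gripper_width"],1)/' chk.py; python3 chk.py g 22 L=-.24
```

```text
4.625 [481.4  95.7 106. ] [-3.1405e+00  1.2000e-03  1.1791e+00] [-0.5 -0.3  0.1] 43.9 [-0.   -0.01  0.01 -0.01  0.01  0.01 -0.01]
L4 tool cm to bar centre (TCP reported) [ 0.03  7.08 -0.49] [-0.06  0.07  0.02]
R2 tool cm to bar centre (TCP reported) [-5.96  0.31 -1.91] [-0.06  0.07  0.02]
```

View pics/g.png

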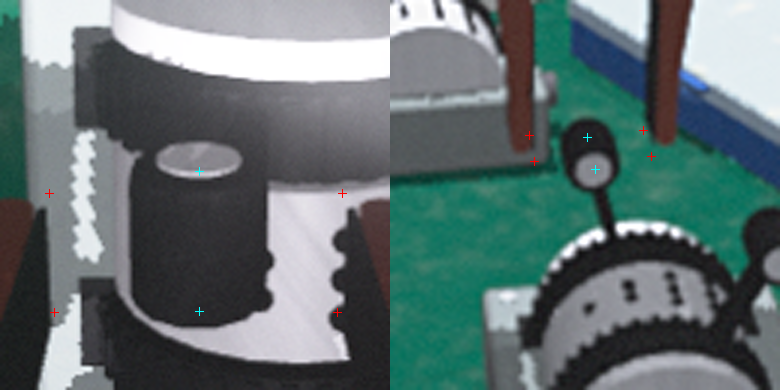

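Request:
arm_command(increments=[[0,0,0.5,0,0,0,0.5],[0,0,1.1,0,0,0,0.5],[0,0,1.1,0,0,0,0.3],[0,0,1.1,0,0,0,0.3],[0,0,1.1,0,0,0,0.3]])

```text
time_s: 5.35
ee_pos: [482.2, 95.9, 96.0]
eef_rot: [3.141, -0.0, 1.179]
contact_force: [-0.2, -0.1, 0.5]
gripper_width: 26.6
```

```bash
python3 chk.py i 24 L=-.24
```

```text
5.35 [482.2  95.9  96. ] [ 3.1414e+00 -2.0000e-04  1.1789e+00] [-0.2 -0.1  0.5] 26.6 [ 0.  0.  0.  0. -0. -0. -0.]
L4 tool cm to bar centre (TCP reported) [-0.01  7.01 -1.48] [ 0.01 -0.01  0.01]
R2 tool cm to bar centre (TCP reported) [-6.01  0.25 -2.92] [ 0.01 -0.01  0.01]
```

View pics/i.png

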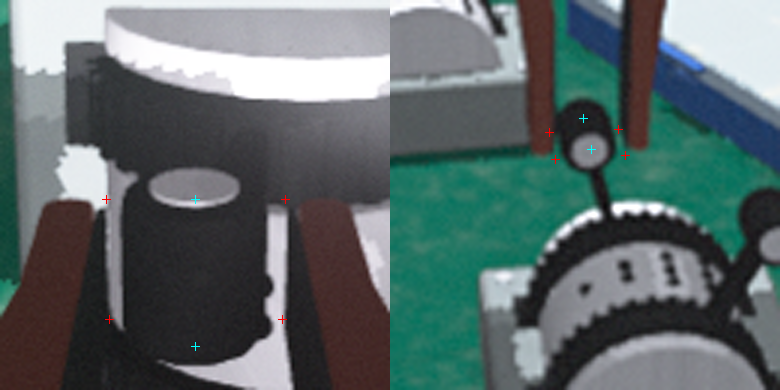

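Request:
arm_command(increments=[[0,0.7,-0.14,0,0,0,0.3],[0,1.4,-0.22,0,0,0,0.3],[0,2.1,-0.24,0,0,0,0.3],[0,2.8,-0.21,0,0,0,0.3],[0,3.51,-0.11,0,0,0,0.3]])

```text
time_s: 6.08
ee_pos: [515.0, 82.2, 96.9]
eef_rot: [3.142, 0.0, 1.179]
contact_force: [-1.5, 0.5, 0.8]
gripper_width: 26.4
```

```bash
python3 chk.py j 24 L=.16
```

```text
6.075 [515.   82.2  96.9] [3.1415 0.     1.1789] [-1.5  0.5  0.8] 26.4 [ 0.1   0.09 -0.01 -0.1  -0.04  0.02  0.1 ]
L4 tool cm to bar centre (TCP reported) [ 0.    3.45 -1.39] [0. 0. 0.]
R2 tool cm to bar centre (TCP reported) [-6.   -3.31 -2.83] [0. 0. 0.]
```

View pics/j.png

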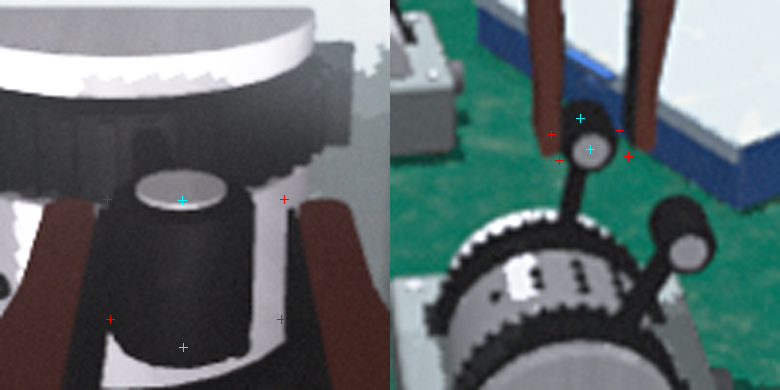

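Request:
arm_command(increments=[[0,0.7,0.15,0,0,0,0.3],[0,1.4,0.37,0,0,0,0.3],[0,2.1,0.66,0,0,0,0.3],[0,2.8,1.03,0,0,0,0.3],[0,3.45,1.45,0,0,0,0.3]])

```text
time_s: 6.8
ee_pos: [546.8, 69.1, 82.1]
eef_rot: [-3.142, 0.0, 1.179]
contact_force: [-1.2, 0.8, 1.5]
gripper_width: 26.4
```

Request:
arm_command(increments=[[0,0,0,0,0,0,0.3],[0,0,0,0,0,0,0.28],[0,0,0,0,0,0,0.26],[0,0,0,0,0,0,0.25],[0,0,0,0,0,0,0.25]])

```text
time_s: 7.42
ee_pos: [545.7, 69.5, 82.2]
eef_rot: [-3.141, 0.0, 1.179]
contact_force: [-2.0, 0.6, -0.7]
gripper_width: 21.9
```

```bash
python3 chk.py k 24 L=.628
```

```text
7.425 [545.7  69.5  82.2] [-3.1405e+00  3.0000e-04  1.1793e+00] [-2.   0.6 -0.7] 21.9 [ 0.  0. -0. -0. -0. -0. -0.]
L4 tool cm to bar centre (TCP reported) [ 0.01  0.12 -2.85] [-0.06  0.02  0.03]
R2 tool cm to bar centre (TCP reported) [-5.99 -6.64 -4.28] [-0.06  0.02  0.03]
```

View pics/k.png

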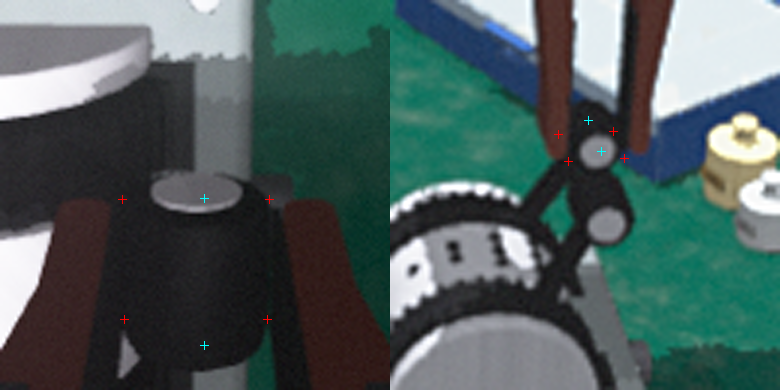

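Request:
arm_command(increments=[[0,0.12,0.03,0,0,0,0.25],[0,0.12,0.03,0,0,0,0.25],[0,0.12,0.03,0,0,0,0.25],[0,0.12,0.03,0,0,0,0.36],[0,0.12,0.03,0,0,0,0.5]])

```text
time_s: 8.15
ee_pos: [548.6, 68.6, 82.6]
eef_rot: [3.14, -0.001, 1.179]
contact_force: [-0.1, 0.2, -0.2]
gripper_width: 37.9
```

Request:
arm_command(increments=[[0,0,0,0,0,0,0.5],[0,0,0,0,0,0,0.5],[0,0,-1.5,0,0,0,0.5],[0,0,-3.5,0,0,0,0.5],[0,0,-6.0,0,0,0,0.5]])

```text
time_s: 8.78
ee_pos: [547.5, 68.7, 143.5]
eef_rot: [3.141, 0.0, 1.179]
contact_force: [0.8, 0.6, 0.5]
gripper_width: 43.7
```

```bash
python3 - <<'E'
from h import *
from rig import *
s=state();f=grab_frame("wrist");g=grab_frame("scene")
print(s["time_s"],s["ee_pos"],s["contact_force"],s["dq"].round(2))
im=f["frame"][:,:,::-1];b=g["frame"][200:360,260:440,::-1]
cv2.imwrite("pics/l.png",np.hstack([cv2.resize(im[:340,130:470],(440,440),interpolation=2),cv2.resize(b,(360,320))[:, :].copy() if 0 else cv2.copyMakeBorder(cv2.resize(b,(360,320),interpolation=2),0,120,0,0,0)]))
for c in("wrist","scene"):
  for t in("left_wheel","right_wheel"):print(c,t,[(d["centre"],d["confidence"]) for d in spot_in(t,c)])
print(inc(s,c2w(bar(.475,-30),(489.3,60.4,-.392))[0],-.392))
E
```

```text
8.775 [547.48344003  68.66269954 143.47928314] [0.80181408 0.60145722 0.51980643] [-0.12 -0.28  0.12 -0.17  0.19  0.41 -0.15]
wrist left_wheel [([287.1, 251.0], 0.97)]
wrist right_wheel [([295.1, 333.8], 0.83)]
scene left_wheel [([359.5, 278.6], 0.79)]
scene right_wheel [([361.0, 299.3], 0.81)]
(array([-5.99, -1.17,  2.59]), array([ 0.01,  0.  , -0.  ]))
```

View pics/l.png

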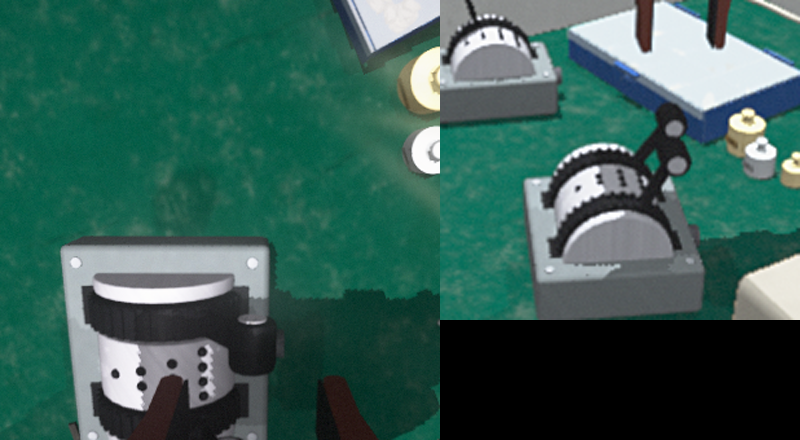

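Request:
arm_command(increments=[[-1.5,-0.3,0,0,0,0,0.5],[-3.0,-0.6,0,0,0,0,0.5],[-4.5,-0.9,0,0,0,0,0.5],[-6.0,-1.17,0,0,0,0,0.5],[-6.0,-1.17,0.6,0,0,0,0.5]])

```text
time_s: 9.7
ee_pos: [513.4, 16.4, 136.4]
eef_rot: [3.141, -0.001, 1.177]
contact_force: [1.0, 0.2, 0.1]
gripper_width: 43.8
```

Request:
arm_command(increments=[[0,0,0.0,0,0,0,0.5],[0,0,0.5,0,0,0,0.5],[0,0,1.0,0,0,0,0.5],[0,0,1.5,0,0,0,0.5],[0,0,1.5,0,0,0,0.5]])

```text
time_s: 10.32
ee_pos: [513.5, 17.8, 120.6]
eef_rot: [-3.141, 0.001, 1.179]
contact_force: [0.2, -0.8, 0.3]
gripper_width: 43.5
```

```bash
python3 chk.py m 24 R=.478; python3 - <<'E'
from h import *
from rig import *
print(inc(state(),c2w(bar(.478,-30),(489.3,60.4,-.392))[0]-[0,0,28.5],-.392))
E
```

```text
10.325 [513.5  17.8 120.6] [-3.1409e+00  6.0000e-04  1.1790e+00] [ 0.2 -0.8  0.3] 43.5 [-0.   -0.01  0.   -0.01  0.    0.01 -0.  ]
L4 tool cm to bar centre (TCP reported) [6.01 1.14 0.98] [-0.04  0.03  0.01]
R2 tool cm to bar centre (TCP reported) [ 0.01 -5.62 -0.45] [-0.04  0.03  0.01]
(array([0.  , 0.02, 3.21]), array([-0.01,  0.01,  0.01]))
```

View pics/m.png

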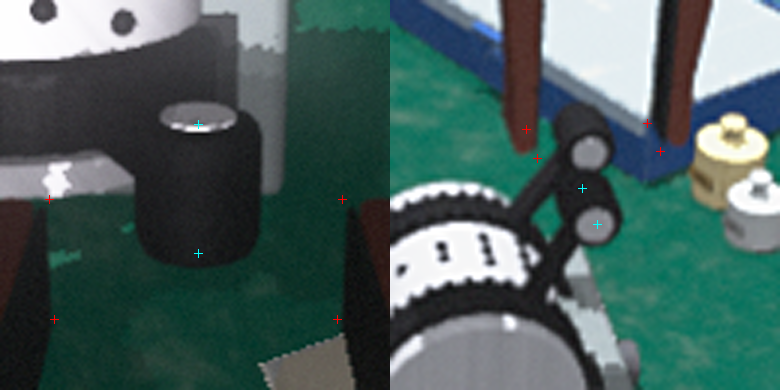

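Request:
arm_command(increments=[[0,0,1.2,0,0,0,0.5],[0,0,2.4,0,0,0,0.5],[0,0,3.2,0,0,0,0.5],[0,0,3.2,0,0,0,0.3],[0,0,3.2,0,0,0,0.3]])

```text
time_s: 11.05
ee_pos: [513.9, 17.8, 89.2]
eef_rot: [3.141, 0.0, 1.179]
contact_force: [-0.8, -0.6, 0.4]
gripper_width: 28.2
```

Request:
arm_command(increments=[[0,0,0,0,0,0,0.3],[0,0,0,0,0,0,0.3],[0,0,0,0,0,0,0.3],[0,0,0,0,0,0,0.3],[0,0,0,0,0,0,0.3]])

```text
time_s: 11.68
ee_pos: [513.7, 17.8, 89.2]
eef_rot: [-3.142, -0.0, 1.179]
contact_force: [0.6, 0.6, 0.3]
gripper_width: 26.5
```

```bash
python3 chk.py n 24 R=.478
```

```text
11.675 [513.7  17.8  89.2] [-3.1415 -0.      1.1789] [0.6 0.6 0.3] 26.5 [-0. -0.  0.  0. -0.  0. -0.]
L4 tool cm to bar centre (TCP reported) [ 6.    1.11 -2.16] [-0.   -0.    0.01]
R2 tool cm to bar centre (TCP reported) [ 0.   -5.65 -3.6 ] [-0.   -0.    0.01]
```

View pics/n.png

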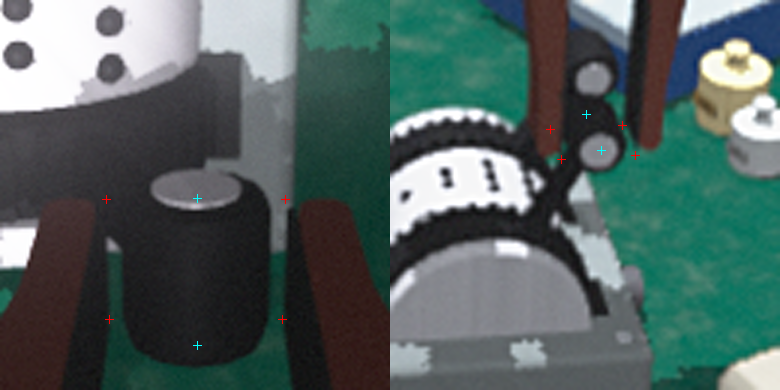

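Request:
arm_command(increments=[[0,-0.57,-0.26,0,0,0,0.3],[0,-1.13,-0.48,0,0,0,0.3],[0,-1.7,-0.66,0,0,0,0.3],[0,-2.26,-0.79,0,0,0,0.3],[0,-2.83,-0.88,0,0,0,0.3]])

```text
time_s: 12.4
ee_pos: [487.0, 29.0, 98.0]
eef_rot: [-3.141, -0.0, 1.179]
contact_force: [1.1, -0.1, 0.4]
gripper_width: 26.4
```

Request:
arm_command(increments=[[0,-0.56,-0.05,0,0,0,0.3],[0,-1.13,-0.07,0,0,0,0.3],[0,-1.7,-0.05,0,0,0,0.3],[0,-2.26,0.01,0,0,0,0.3],[0,-2.82,0.11,0,0,0,0.3]])

```text
time_s: 13.02
ee_pos: [461.1, 39.5, 96.7]
eef_rot: [-3.141, 0.0, 1.179]
contact_force: [0.7, -0.6, 0.9]
gripper_width: 26.4
```

Request:
arm_command(increments=[[0,0,0,0,0,0,0.3],[0,0,0,0,0,0,0.28],[0,0,0,0,0,0,0.26],[0,0,0,0,0,0,0.25],[0,0,0,0,0,0,0.25]])

```text
time_s: 13.65
ee_pos: [461.7, 39.3, 96.8]
eef_rot: [3.141, 0.0, 1.179]
contact_force: [1.9, -0.9, -1.7]
gripper_width: 22.2
```

```bash
python3 chk.py o 24 R=-.209
```

```text
13.65 [461.7  39.3  96.8] [3.1414e+00 1.0000e-04 1.1788e+00] [ 1.9 -0.9 -1.7] 22.2 [-0. -0.  0.  0.  0.  0. -0.]
L4 tool cm to bar centre (TCP reported) [ 6.01  6.74 -1.39] [ 0.01  0.   -0.  ]
R2 tool cm to bar centre (TCP reported) [ 0.01 -0.02 -2.83] [ 0.01  0.   -0.  ]
```

View pics/o.png

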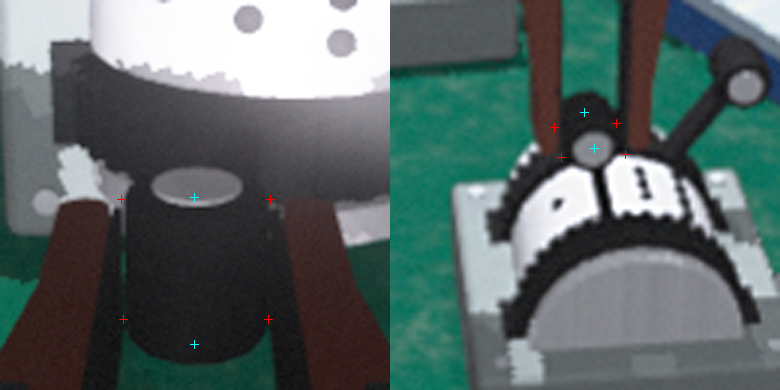

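Request:
arm_command(increments=[[0,0,0,0,0,0,0.32],[0,0,0,0,0,0,0.4],[0,0,0,0,0,0,0.5],[0,0,0,0,0,0,0.5],[0,0,0,0,0,0,0.5]])

```text
time_s: 14.38
ee_pos: [461.5, 39.4, 96.9]
eef_rot: [-3.142, -0.0, 1.179]
contact_force: [-0.1, -0.6, -0.6]
gripper_width: 44.0
```

Request:
arm_command(increments=[[0,0,-1.5,0,0,0,0.5],[0,0,-4,0,0,0,0.5],[0,0,-7,0,0,0,0.5],[0,0,-10,0,0,0,0.5],[0,0,-10,0,0,0,0.5]])

```text
time_s: 15.0
ee_pos: [463.4, 39.6, 199.6]
eef_rot: [3.138, -0.004, 1.179]
contact_force: [-0.2, 0.0, -1.2]
gripper_width: 44.0
```

Request:
arm_command(increments=[[5,0,0,0,0,0,0.5],[10,0,0,0,0,0,0.5],[15,0,0,0,0,0,0.5],[20,0,0,0,0,0,0.5],[25,0,0,0,0,0,0.5]])

```text
time_s: 15.62
ee_pos: [557.1, 271.7, 196.2]
eef_rot: [-3.141, 0.001, 1.179]
contact_force: [1.1, -0.5, 0.3]
gripper_width: 43.8
```

Request:
arm_command(increments=[[5,0,0,0,0,0,0.5],[10,0,0,0,0,0,0.5],[15,0,0,0,0,0,0.5],[15,0,0,0,0,0,0.5],[15,0,0,0,0,0,0.5]])

```text
time_s: 16.25
ee_pos: [614.1, 407.7, 195.9]
eef_rot: [-3.141, 0.002, 1.178]
contact_force: [0.3, -0.8, -0.5]
gripper_width: 43.8
```

```bash
python3 - <<'E'
from h import *
from rig import *
s=state();print(s["time_s"],s["ee_pos"],s["contact_force"],s["dq"].round(2))
o=[]
for n,(x,y,w) in(("scene",(250,190,170)),("top",(340,190,140))):
    f=grab_frame(n);c=cam(f);im=f["frame"][:,:,::-1].copy()
    k=390/w;im=cv2.resize(im[y:y+w,x:x+w],(390,390),interpolation=2)
    P=np.vstack([c2w([bar(a,yc-12),bar(a,yc),bar(a,yc+12)],(489.3,60.4,-.392)) for a,yc in((.628,30),(-.209,-30))])
    if n=="scene":
        P=P
    for p in proj(P,c):cv2.drawMarker(im,tuple(int(v) for v in ((p-[x,y])*k).round()),(255,255,0),0,9,1)
    o.append(im)
    cv2.imwrite(f"pics/end_{n}.png",f["frame"][:,:,::-1])
    for t in("single_wheel_bar",):print(n,[(d["centre"],d["confidence"]) for d in spot_in(t,n)])
cv2.imwrite("pics/p.png",np.hstack(o))
E
```

```text
16.25 [614.06484141 407.70562698 195.9096912 ] [ 0.30679183 -0.82931236 -0.48451296] [ 0.01 -0.02  0.01  0.02  0.   -0.    0.  ]
scene [([270.8, 208.4], 0.66)]
top [([220.3, 248.9], 0.83)]
```

View pics/p.png

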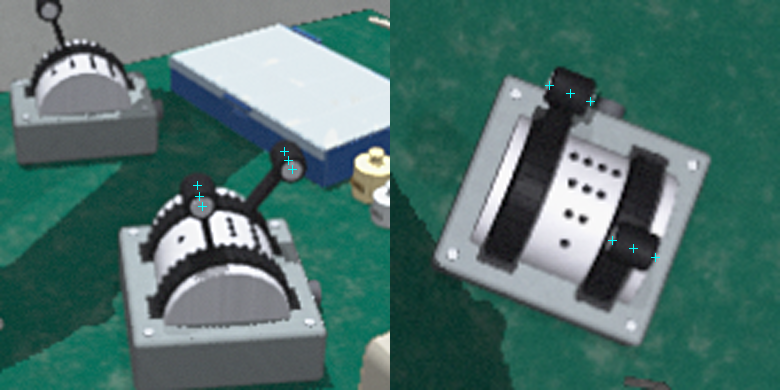

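```bash
python3 - <<'E'
import cv2,numpy as np
o=[]
for n,(x,y,w) in(("scene",(245,175,85)),("top",(185,195,100))):
    a=cv2.imread(f"pics/a_{n}.png")[y:y+w,x:x+w];b=cv2.imread(f"pics/end_{n}.png")[y:y+w,x:x+w]
    o.append(np.hstack([cv2.resize(v,(195,195)) for v in(a,b)]))
cv2.imwrite("pics/q.png",np.hstack(o))
E
```

```text
(no output)
```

View pics/q.png

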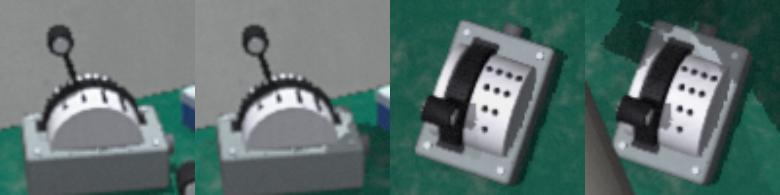

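The bystander wheel looks the same before and after, with its bar in the same place in both views, so I'm handing in.

```bash
python3 -c "
from rig import *
print(finish_job())"
```

```text
the job is handed in; nothing more can be done
None
```

I set the left wheel to position 4 first, then the right wheel to position 2, and handed the job in at about 16 s. For each wheel I held the finger bar loosely between the fingers, swept it round its arc, closed on it to centre it and let go.

**Wheel positions:** After I backed the arm away, both bars lay within about 1 pixel (1–2 mm, roughly 0.02 rad) of where positions 4 and 2 should be. That holds in both the scene and top pictures. The two cameras differ by about 2–3 mm on where the case stands, so I used a pose between them.

**One-wheel case:** Its bar looks unmoved when I compare the first and last pictures. The detector's centre for it shifted 2–4 pixels. I put that down to detector noise and the arm's shadow.

**Forces:** The force reading stayed around 3 N or less at the end of every move.

**Fingertip disagreement:** In the scene and wrist cameras the fingertips show about 24 mm behind the reported TCP, although the TCP should be at their very end. I worked to the visible fingertips, and both bars moved and gripped as that predicted.

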